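Bring the wet test tile round the bent drying rail to the drip dish

ROBOT

A 6-joint arm with a two-finger parallel gripper is mounted at the origin on a cart in front of the work surface, level with it; the furniture and walls round the work are solid. World frame = base frame: x ahead of the robot, y to its left, z up, the work surface at z = 0. Lengths are in m, angles in rad, forces in N, time in s.
With the tool pointing down it reaches from about 0.375 to 0.9 m from the base axis. Payload 3.1 kg.
Tool frame: the origin (TCP) lies on the centre line of the jaws, within the pads' length; the fingertips stand 8 mm ahead of it and the grasp point (between the pads) lies 11 mm behind it; z points along the fingers, y is the line along which they close (so a half turn about z gives the same grasp; the last joint's range is limited). The gripper opens to 87 mm and grips with 3 to 60 N. Pads are 19 mm wide; open, the fingers measure 117 mm over their backs; the gripper's body (75 mm by 190 mm) begins 51 mm behind the grasp point.
Start: joints at [-1.288, 0.527, 1.433, -0, 1.181, -0.178], TCP at [0.278, -0.56, 0.231] pointing down, gripper open.
Joint ranges: [-3.08, 3.08], [-0.75, 2.2], [0.22, 2.44], [-1.43, 4.57], [0, 2.65], [-2.85, 2.85]. Speed limits (rad/s): [2.79, 2.79, 3.14, 3.14, 3.14, 3.14].

INTERFACE

Orientations are given as a unit quaternion [x, y, z, w].
In Python, from rig import robot gives the robot as it stands. The module is installed in compiled form; this text tells all that it offers.
- The arm moves only by the tool send_rows, never from a script. Its argument "increments" is one flat list of numbers, 7 for each row, row after row: the turn, a rotation vector about the world's x, y, z in rad, then the shift along the world's x, y, z in cm, then the opening, from 0 (shut) to 1 (fully open). A call has 1 to 20 rows; each row shifts and turns the commanded pose from where the row before left it; what a row does not reach is not made up. A row lasts 1/12 s, in which the tool goes at most 41.7 mm and 7.16 degrees, less where a joint would pass 70% of its speed; a pose out of reach is approached as far as the arm can. A call is refused whole if a number of a shift passes 4.17 or a number of a turn 0.125, either way. A call with a gripper value outside its range is refused whole. The fingers move at their own pace and stop on an object; "newtons" is the grip in N (left out, the last holds). Time passes only in rows, so rows that do not move let the fingers close. It gives the time, the measured TCP pose, the force, the opening and the grip force at its end, in the units of the state.
- robot.get_obs(): the state, without advancing time (a new reading comes with each control period).
- robot.camera(name): name is "side" or "top" or "wrist"; returns a dict with "image" (384x512x3 uint8, red, green, blue), "range_z" (384x512 float32, m along the optical axis (not along the pixel's ray), 0 where there is no reading), "fx", "fy", "cx", "cy" (pixels), "dist_coeffs" ([k1, k2, p1, p2, k3] as OpenCV has them; the pictures are not rectified), "R" (3x3) and "t" (3): a world point X has camera coordinates R X + t. Camera axes: x right, y down, z forward; pixel columns grow to the right and rows downward; lengths in m; the calibration is good to about 2 mm. A picture is of the moment at which its call begins.
- robot.hand_in(): hands the job in; it is judged then, once.
The state is a dict: "time": time; "q": joint angles; "joint_velocities": joint speeds; "joint_torque": joint torques, N m; "position": TCP position; "tool_rot": TCP orientation; "ft_force": force on the tool from outside, world axes, zero at the start; "moment": the same for the moment, N m; "grip_width": finger opening in m; "grip_force": force on a finger pad.
Only numpy, scipy, OpenCV 4.12 (cv2) and the standard library are available. Lean on these libraries where they do the work, as an engineer would, in place of code of your own. Each camera call takes 0.05 s, during which the arm holds its last target. There are 200 camera calls.

TASK

Two enamel test tiles hang by drilled brass heads on the side arms of the bent drying rail. Slide the one with the square tile along the rod and round its bend onto the front of the rail, so that it hangs freely, centred over the white drip dish. Leave the round tile hanging where it is.

Things in the scene. Friction and masses are not known exactly. Their poses are not given: they have to be found in the camera images.
- rail: Fixed bent rod, 8 mm thick, on a grey foot plate 50 x 215 x 12 mm. Origin under the plate's centre, on the bench; z up; the arms point to -x. Rod axis 150 mm up, a U from above: arms at y = +90 and -90 mm from the uprights (x = 0) to x = -120 mm, each with a 26 mm stop collar at x = -32 to -42, then a quarter bend inward, radius 45 mm, into the front bar (see front_mid).
- front_mid (a point): Middle of the front bar, on the rod's axis: x = -165, y = 0, z = 150 mm in the rail's frame (axes as the rail's). The bar is straight from y = -45 to +45 mm; the bends' centres lie at x = -120, y = +45 and -45 mm of the rail's frame. Nothing on the rail stands higher than 163 mm.
- hanger_square: Loose, 60 to 130 g, on either arm, 65 to 110 mm in front of the uprights. Brass block head 18 mm along the rod, 34 wide, 34 high; through bore 18 mm for the 8 mm rod. Origin: bore centre; x along the bore, z up. It hangs by the bore's top, origin 145 mm up; raised 5 mm the bore is concentric with the rod. Grip the head across the rod; keep it square to the rod round the bend.
- tile (a point): Centre of the copper tile of hanger_square, 50 mm below its origin: square, 40 x 40 x 4 mm, facing along the rod, on a 6 mm stem under the head. Its top edge is 30 mm and its bottom edge 70 mm below the hanger's origin.
- hanger_round: The other loose hanger, on the other arm, to be left alone: like the first, but with a round brass head (34 mm in diameter, 18 mm along the rod) and a round copper tile 40 mm in diameter. Origin: bore centre; x along the bore, z up.
- dish: White round drip dish, 72 mm in diameter, 14 mm high, fixed on the bench straight under the rail's front bar, up to 22 mm to either side of the bar's middle. Origin: centre of its underside.

How it is judged:
At the end, for the whole second after the job is handed in: The centre of the square tile is within 18 mm (seen from above) of the dish's centre, its hanger hangs upright within 14 degrees and at rest on the front bar, and the round hanger is within 25 mm of where it started (horizontal distance between tile and dish below 0.018 m and angle between hanger_square's own z axis and vertical below 0.25 rad and linear speed of hanger_square below 0.03 m/s and distance of hanger_round from where it was at the start of the episode below 0.025 m); the robot touches nothing.
It fails at once if the round hanger is moved by more than 25 mm (distance of hanger_round from where it was at the start of the episode above 0.025 m).
It also fails if it takes over 40 s, if anything falls off the work surface, if the arm or the gripper's body presses on something with over 40 N, if the wrist force passes 120 N, or if a joint passes its speed limit or range.

## Working session

There is one attempt and no reset: what is moved stays moved. The work goes in short steps, Python scripts to look and compute and a tool call to move; the robot and the scene stay as the last step left them, time stands still between calls to the robot, and variables do not carry over. Pictures are saved under pics/ and viewed, at most 10 in all, crops included, and the job is handed in when it is done.

Besides the shell and the picture viewer there is one more tool, called after ">>>" by a JSON object that holds its "api" and its "payload", one argument or row to a line. send_rows: Moves the arm, as the interface text tells. Its arguments: {"type":"object","properties":{"increments":{"type":"array"},"newtons":{"type":"number"}},"required":["increments"]}

```bash
mkdir -p pics; cat > h.py <<'E'
import numpy as np,cv2
from rig import robot
def cam(n):
    return robot.camera(n)
def save(c,f): cv2.imwrite('pics/'+f,c['image'][:,:,::-1])
def pts(c):
    K=np.array([[c['fx'],0,c['cx']],[0,c['fy'],c['cy']],[0,0,1]]);h,w=c['range_z'].shape
    u,v=np.meshgrid(np.arange(w),np.arange(h))
    n=cv2.undistortPoints(np.stack([u,v],-1).reshape(-1,1,2).astype(float),K,np.array(c['dist_coeffs'],float)).reshape(h,w,2)
    z=c['range_z'][...,None]
    P=np.concatenate([n*z,z],-1)
    X=(P-np.array(c['t']))@np.array(c['R'])
    X[c['range_z']==0]=np.nan
    return X
E
python3 - <<'E'
from h import *
for n in('top','side'):
    c=cam(n);save(c,n+'0.png');np.save(n+'0.npy',pts(c));print(n,-np.array(c['R']).T@c['t'])
print(robot.get_obs())
a=cv2.imread('pics/top0.png');b=cv2.imread('pics/side0.png')
E
```

```text
top [0.50395283 0.1083347  0.9668537 ]
side [ 0.54709724 -0.56894154  0.62205824]
{'time': 0.1, 'q': array([-1.28847238e+00,  5.28351706e-01,  1.43375111e+00, -7.67373757e-06,
        1.18140222e+00, -1.78490622e-01]), 'joint_velocities': array([-0.0003141 , -0.0026867 , -0.00181538, -0.00075763, -0.00211802,
        0.00041736]), 'joint_torque': array([ 2.85967126e-04, -4.40983057e+01, -1.77150679e+01,  6.35511219e-02,
        5.34050690e-02, -5.15417878e-05]), 'position': array([ 0.27777457, -0.55917544,  0.22969001]), 'tool_rot': array([ 9.73572684e-01,  2.28375381e-01, -5.31634085e-05, -9.54718483e-04]), 'ft_force': array([ 0.17440104, -0.3283473 , -0.00513659]), 'moment': array([-0.03012642,  0.04119934, -0.00023404]), 'grip_force': 0.0, 'grip_width': 0.08702265106000964}
```

View pics/top0.png

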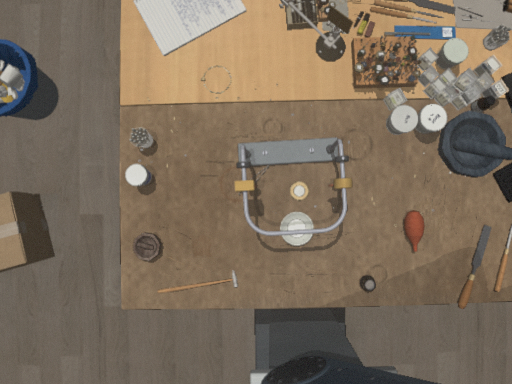

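View pics/side0.png

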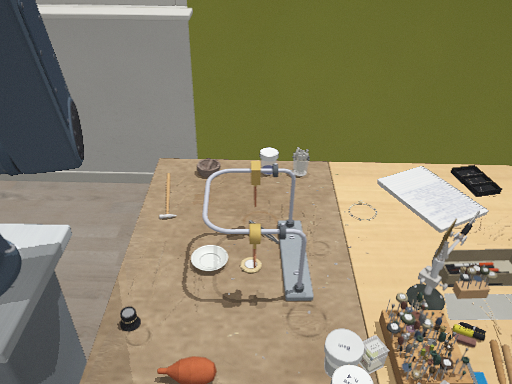

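The top view shows the rail, with its foot at (290,152) and front bar near row 232. The heads are at (244,185) and (343,183), and the white dish is at (297,229). The side view shows heads at (255,234) near and (256,173) far. I'll zoom in to tell square from round, and measure.

```bash
python3 - <<'E'
from h import *
t=cv2.imread('pics/top0.png');s=cv2.imread('pics/side0.png')
r=lambda a:cv2.resize(a,(390,290),interpolation=cv2.INTER_CUBIC)
A=np.hstack([r(t[165:205,217:271]),r(t[165:205,316:370])]);B=np.hstack([r(s[150:220,210:304]),r(s[215:285,210:304])])
cv2.imwrite('pics/z.png',np.vstack([A,B]))
X=np.load('top0.npy');im=t
hsv=cv2.cvtColor(im,cv2.COLOR_BGR2HSV)
Z=X[...,2]
def reg(m,name):
    p=X[m];print(name,len(p),'med',np.nanmedian(p,0).round(4),'min',np.nanmin(p,0).round(4),'max',np.nanmax(p,0).round(4))
v,u=np.mgrid[:384,:512]
box=lambda a,b,c,d:(u>=a)&(u<c)&(v>=b)&(v<d)
br=(hsv[...,0]>12)&(hsv[...,0]<28)&(hsv[...,1]>120)
for nm,b in(('L',box(225,170,262,200)),('R',box(325,170,360,200))):
    reg(b&(Z>.155)&(Z<.2),nm+'top')
    m=b&br&(Z>.12);reg(m,nm)
# rod
m=box(230,135,360,245)&(Z>.14)&(Z<.165)
def fit(b,n):
    p=X[b&m];l=cv2.fitLine(p[:,:2].astype(np.float32),cv2.DIST_HUBER,0,.01,.01).ravel();print(n,len(p),l.round(4),'yaw',np.degrees(np.arctan2(l[1],l[0])).round(2),'z',np.median(p[:,2]).round(4))
fit(box(235,193,252,208)|box(235,165,252,178),'Larm');fit(box(335,190,352,205),'Rarm');fit(box(268,220,325,245),'front')
w=(hsv[...,1]<60)&(hsv[...,2]>140)&(Z<.05)&box(265,205,330,250)
reg(w,'dish')
(c,rad)=cv2.minEnclosingCircle(np.argwhere(w)[:,::-1].astype(np.float32));print(c,rad)
p=X[w&(Z>.004)][:,:2];A=np.c_[2*p,np.ones(len(p))]
reg(box(235,135,345,168)&(Z>.008)&(Z<.02),'plate')
m2=box(235,135,345,168)&(Z>.009)&(Z<.02)
print(cv2.minAreaRect(X[m2][:,:2].astype(np.float32)))
E
```

```text
Ltop 199 med [0.5479 0.1552 0.162 ] min [0.5317 0.1384 0.1552] max [0.5754 0.1726 0.1654]
L 163 med [0.5476 0.1546 0.162 ] min [0.5389 0.1385 0.1541] max [0.5564 0.1709 0.1654]
Rtop 161 med [ 0.5494 -0.0241  0.1593] min [ 0.5191 -0.039   0.1551] max [ 0.5682 -0.0099  0.1644]
R 83 med [ 0.5478 -0.0237  0.1603] min [ 0.5408 -0.0369  0.1538] max [ 0.5552 -0.0119  0.1644]
Larm 150 [0.9989 0.0463 0.5516 0.1555] yaw 2.65 z 0.1534
Rarm 68 [ 1.000e+00 -2.000e-04  5.265e-01 -2.560e-02] yaw -0.01 z 0.1527
front 250 [ 0.0382 -0.9993  0.4623  0.0619] yaw -87.81 z 0.1531
dish 766 med [0.4665 0.0533 0.0079] min [ 0.425   0.0118 -0.0031] max [0.5083 0.0884 0.0183]
(300.4375, 223.5625) 22.814739227294922
plate 2019 med [0.6267 0.0662 0.012 ] min [ 0.5977 -0.0395  0.008 ] max [0.6537 0.1754 0.02  ]
((0.6259176135063171, 0.06872692704200745), (0.052705101668834686, 0.21476063132286072), 2.47182035446167)
```

View pics/z.png

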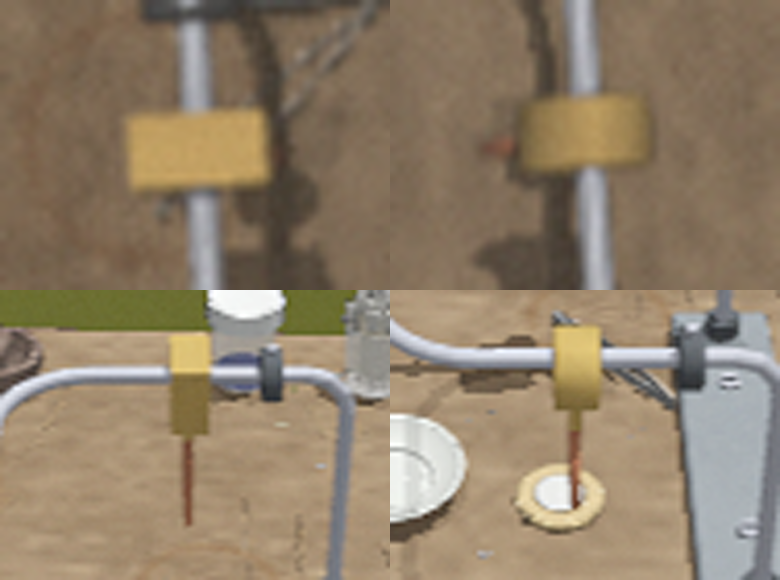

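The square hanger is on the left (+y) arm at about (0.548, 0.155). The rail frame is about (0.626, 0.069) with yaw 2.4°. Next I move above the head.

>>> {"api": "send_rows", "payload": {
  "increments": [0,0,-0.021,1.35,3.57,0,1,0,0,-0.021,1.35,3.57,0,1,0,0,-0.021,1.35,3.57,0,1,0,0,-0.021,1.35,3.57,0,1,0,0,-0.021,1.35,3.57,0,1,0,0,-0.021,1.35,3.57,0,1,0,0,-0.021,1.35,3.57,0,1,0,0,-0.021,1.35,3.57,0,1,0,0,-0.021,1.35,3.57,0,1,0,0,-0.021,1.35,3.57,0,1,0,0,-0.021,1.35,3.57,0,1,0,0,-0.021,1.35,3.57,0,1,0,0,-0.021,1.35,3.57,0,1,0,0,-0.021,1.35,3.57,0,1,0,0,-0.021,1.35,3.57,0,1,0,0,-0.021,1.35,3.57,0,1,0,0,-0.021,1.35,3.57,0,1,0,0,-0.021,1.35,3.57,0,1,0,0,-0.021,1.35,3.57,0,1,0,0,-0.021,1.35,3.57,0,1]
}}

```text
time: 1.77
position: [0.5479, 0.1562, 0.2302]
tool_rot: [1.0, 0.02, -0.0, 0.0]
ft_force: [0.7, -0.2, 0.2]
grip_width: 0.0871
grip_force: 0.0
```

```bash
python3 - <<'E'
from h import *
X=np.load('top0.npy');t=cv2.imread('pics/top0.png');hsv=cv2.cvtColor(t,cv2.COLOR_BGR2HSV);Z=X[...,2]
v,u=np.mgrid[:384,:512]
b=(u>=265)&(u<330)&(v>=205)&(v<255)
m=b&(Z>.006)&(Z<.02)&(hsv[...,1]<70)
m=cv2.morphologyEx(m.astype(np.uint8),cv2.MORPH_CLOSE,np.ones((9,9)))
n,l,st,ce=cv2.connectedComponentsWithStats(m);i=1+np.argmax(st[1:,4]);print(st[i],ce[i])
p=X[(l==i)&(Z<.03)];print(np.min(p,0),np.max(p,0),cv2.minEnclosingCircle(p[:,:2].astype(np.float32)))
o=robot.get_obs();print(o['position'],o['tool_rot'],o['q'])
E
```

```text
[280 212  33  33 870] [296.3045977  227.85517241]
[ 0.42830099  0.02040641 -0.00170602] [0.49642905 0.08845781 0.01828324] ((0.4628467559814453, 0.05381825566291809), 0.03562571108341217)
[0.54791021 0.15622446 0.230197  ] [ 9.99797884e-01  2.00996951e-02 -4.28244406e-04  1.00122086e-04] [ 8.17583955e-02  4.53779485e-01  1.57335876e+00 -1.63785872e-04
  1.11532161e+00  1.61242473e+00]
```

>>> {"api": "send_rows", "payload": {
  "increments": [0,0,0,0,-0.1,-2.4,1,0,0,0,0,0,-2.4,1,0,0,0,0,0,-2.4,1,0,0,0,0,0,-2.3,1,0,0,0,0,0,0,1,0,0,0,0,0,0,1,0,0,0,0,0,0,0,0,0,0,0,0,0,0,0,0,0,0,0,0,0,0,0,0,0,0,0,0,0,0,0,0,0,0,0,0,0,0,0,0,0,0,0,0,0,0,0,0,0,0,0,0,0,0,0,0,0,0,0,0,0,0,0,0,0,0,0,0,0,0],
  "newtons": 20
}}

```text
time: 3.1
position: [0.5479, 0.1535, 0.1356]
tool_rot: [1.0, 0.02, -0.0, -0.0]
ft_force: [-0.2, 1.5, 0.5]
grip_width: 0.0339
grip_force: 19.9
```

>>> {"api": "send_rows", "payload": {
  "increments": [0,0,0,0,0.07,0.25,0,0,0,0,0,0.08,0.25,0,0,0,0,0,0,0,0,0,0,0,-0.75,-0.03,0,0,0,0,0,-0.75,-0.03,0,0,0,0,0,-0.75,-0.03,0,0,0,0,0,-0.75,-0.03,0,0,0,0,0,-0.75,-0.03,0,0,0,0,0,-0.75,-0.03,0,0,0,0,0,0,0,0,0,0,0,0,0,0,0,0],
  "newtons": 20
}}

```text
time: 4.02
position: [0.5025, 0.153, 0.1406]
tool_rot: [1.0, 0.02, 0.0, -0.0]
ft_force: [0.6, 1.0, -1.0]
grip_width: 0.0338
grip_force: 19.9
```

```bash
python3 - <<'E'
from h import *
c=cam('side');save(c,'side1.png')
d=cam('top')['image'][150:260,220:370,::-1]
a=cv2.resize(c['image'][140:300,170:330,::-1],(400,400));b=cv2.resize(d,(400,293));b=cv2.copyMakeBorder(b,0,107,0,0,0)
cv2.imwrite('pics/c1.png',np.hstack([a,b]));o=robot.get_obs();print(o['position'],o['ft_force'],o['moment'])
O=np.array([.6265,.0687]);yw=.0419
print([(np.cos(yw)*(p[0]-O[0])+np.sin(yw)*(p[1]-O[1]),-np.sin(yw)*(p[0]-O[0])+np.cos(yw)*(p[1]-O[1])) for p in[o['position']]])
th=np.radians(np.arange(0,91,5));P=np.c_[-.12-.045*np.sin(th),.045+.045*np.cos(th)]
R=np.array([[np.cos(yw),-np.sin(yw)],[np.sin(yw),np.cos(yw)]]);W=P@R.T+O
print((np.diff(W,axis=0)*100).round(2).tolist());print(W[-1], O+R@[-.165,-.008])
E
```

```text
[0.50359841 0.1529558  0.14074923] [-0.43455145 -0.7076954  -0.69092461] [ 0.0150307  -0.00065248 -0.00559254]
[(np.float64(-0.11926443591512254), np.float64(0.08932992225614328))]
[[-0.39, -0.03], [-0.39, -0.07], [-0.38, -0.1], [-0.37, -0.13], [-0.36, -0.17], [-0.34, -0.2], [-0.32, -0.22], [-0.3, -0.25], [-0.28, -0.28], [-0.25, -0.3], [-0.23, -0.32], [-0.2, -0.34], [-0.17, -0.36], [-0.13, -0.37], [-0.1, -0.38], [-0.07, -0.39], [-0.03, -0.39], [-0.0, -0.39]]
[0.45975987 0.10674903] [0.46197992 0.05379554]
```

View pics/c1.png

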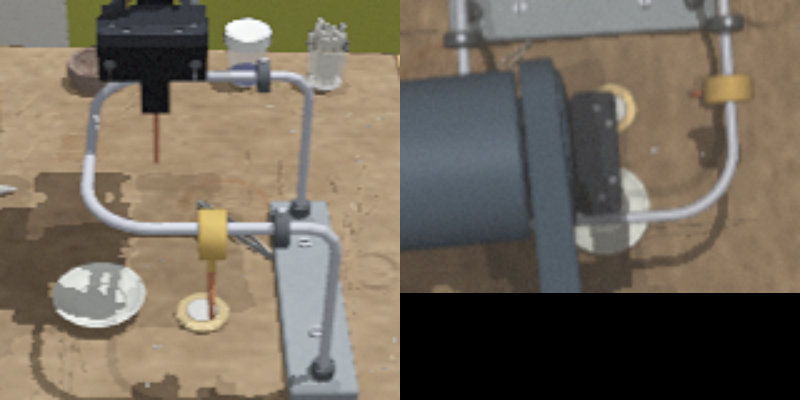

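The crop shows the head gripped, with the tile upright below it at (155,140) and low forces. It is at the start of the bend, so I follow the arc next.

>>> {"api": "send_rows", "payload": {
  "increments": [0,0,0.0873,-0.44,-0.01,0,0,0,0,0.0873,-0.4,-0.05,0,0,0,0,0.0873,-0.38,-0.1,0,0,0,0,0.0873,-0.37,-0.13,0,0,0,0,0.0873,-0.36,-0.17,0,0,0,0,0.0873,-0.34,-0.2,0,0,0,0,0.0873,-0.32,-0.22,0,0,0,0,0.0873,-0.3,-0.25,0,0,0,0,0.0873,-0.28,-0.28,0,0,0,0,0,0,0,0,0,0,0,0,0,0,0,0],
  "newtons": 20
}}

```text
time: 5.03
position: [0.4717, 0.1388, 0.1406]
tool_rot: [0.916, 0.4, 0.0, 0.0]
ft_force: [-0.2, -0.3, -0.7]
grip_width: 0.0341
grip_force: 19.9
```

>>> {"api": "send_rows", "payload": {
  "increments": [0,0,0.0873,-0.25,-0.3,0,0,0,0,0.0873,-0.23,-0.32,0,0,0,0,0.0873,-0.2,-0.34,0,0,0,0,0.0873,-0.17,-0.36,0,0,0,0,0.0873,-0.13,-0.37,0,0,0,0,0.0873,-0.1,-0.38,0,0,0,0,0.0873,-0.07,-0.39,0,0,0,0,0.0873,-0.03,-0.39,0,0,0,0,0.0873,0,-0.39,0,0,0,0,0,0,0,0,0,0,0,0,0,0,0,0],
  "newtons": 20
}}

```text
time: 5.95
position: [0.4599, 0.1064, 0.1406]
tool_rot: [0.694, 0.72, 0.0, 0.0]
ft_force: [0.4, -0.9, -0.9]
grip_width: 0.034
grip_force: 19.9
```

>>> {"api": "send_rows", "payload": {
  "increments": [0,0,0,0.03,-0.66,0,0,0,0,0,0.03,-0.66,0,0,0,0,0,0.03,-0.66,0,0,0,0,0,0.03,-0.66,0,0,0,0,0,0.03,-0.66,0,0,0,0,0,0.03,-0.66,0,0,0,0,0,0.03,-0.66,0,0,0,0,0,0,-0.64,0,0,0,0,0,0,0,0,0,0,0,0,0,0,0,0,0,0,0,0,0,-0.15,0,0,0,0,0,0,-0.15,0,0,0,0,0,0,-0.1,0,0,0,0,0,0,-0.05,0,0,0,0,0,0,0,0],
  "newtons": 20
}}

```text
time: 7.2
position: [0.4611, 0.0541, 0.1358]
tool_rot: [0.692, 0.722, -0.0, -0.0]
ft_force: [1.7, 0.0, -1.3]
grip_width: 0.034
grip_force: 19.9
```

```bash
python3 - <<'E'
from h import *
c=cam('side');save(c,'side2.png')
w=cam('wrist')['image'][:,:,::-1]
a=cv2.resize(c['image'][140:300,150:310,::-1],(380,380));b=cv2.resize(w,(400,300));b=cv2.copyMakeBorder(b,0,80,0,0,0)
cv2.imwrite('pics/c2.png',np.hstack([a,b]));o=robot.get_obs();print(o['position'],o['ft_force'],o['moment'])
E
```

```text
[0.46132665 0.05394737 0.1359998 ] [-0.33032991 -0.81780272 -1.52195153] [ 0.01815887 -0.07759342 -0.0372785 ]
```

View pics/c2.png

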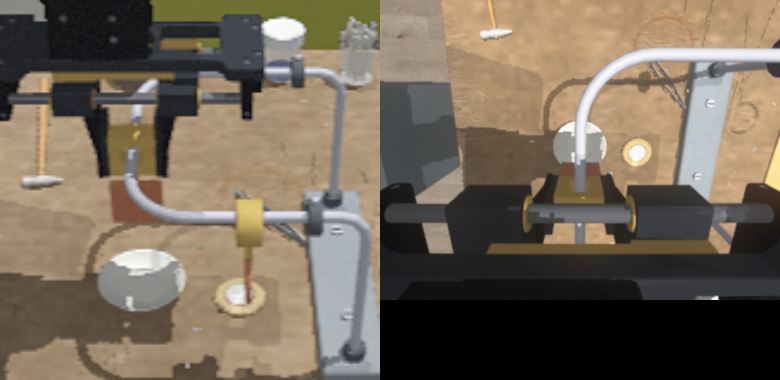

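The side crop shows the tile on the front bar above the dish, with the head square to the bar. I release and retreat straight up.

>>> {"api": "send_rows", "payload": {
  "increments": [0,0,0,0,0,0,0.5,0,0,0,0,0,0,0.6,0,0,0,0,0,0,0.8,0,0,0,0,0,0,1,0,0,0,0,0,0,1,0,0,0,0,0,0,1,0,0,0,0,0,0,1,0,0,0,0,0,0,1,0,0,0,0,0,0,1,0,0,0,0,0,0,1,0,0,0,0,0,1,1,0,0,0,0,0,2,1,0,0,0,0,0,3,1,0,0,0,0,0,3,1,0,0,0,0,0,3,1,0,0,0,0,0,0,1,0,0,0,0,0,0,1,0,0,0,0,0,0,1,0,0,0,0,0,0,1,0,0,0,0,0,0,1]
}}

```text
time: 8.97
position: [0.4603, 0.0539, 0.2546]
tool_rot: [0.692, 0.722, -0.001, -0.001]
ft_force: [0.1, -0.1, 0.9]
grip_width: 0.0874
grip_force: 0.0
```

>>> {"api": "send_rows", "payload": {
  "increments": [0,0,0,0,0,0,1,0,0,0,0,0,0,1,0,0,0,0,0,0,1,0,0,0,0,0,0,1,0,0,0,0,0,0,1,0,0,0,0,0,0,1,0,0,0,0,0,0,1,0,0,0,0,0,0,1,0,0,0,0,0,0,1,0,0,0,0,0,0,1,0,0,0,0,0,0,1,0,0,0,0,0,0,1,0,0,0,0,0,0,1,0,0,0,0,0,0,1,0,0,0,0,0,0,1,0,0,0,0,0,0,1]
}}

```text
time: 10.3
position: [0.4613, 0.0538, 0.256]
tool_rot: [0.692, 0.722, -0.0, -0.0]
ft_force: [-0.3, -0.4, 0.8]
grip_width: 0.0869
grip_force: 0.0
```

```bash
python3 - <<'E'
from h import *
c=cam('side');X=pts(c);h=cv2.cvtColor(c['image'],cv2.COLOR_RGB2HSV);Z=X[...,2]
near=(abs(X[...,0]-.461)<.05)&(abs(X[...,1]-.054)<.05)
cop=near&(h[...,1]>90)&(Z>.07)&(Z<.115);br=near&(h[...,1]>90)&(Z>.127)&(Z<.165)
for m in(cop,br):print(m.sum(),np.median(X[m],0),X[m].min(0),X[m].max(0))
w=cam('wrist')['image'][:,:,::-1]
a=cv2.resize(c['image'][140:300,150:310,::-1],(380,380));b=cv2.resize(w,(400,300));b=cv2.copyMakeBorder(b,0,80,0,0,0)
cv2.imwrite('pics/c3.png',np.hstack([a,b]))
E
```

```text
231 [0.45636802 0.05287823 0.09532057] [0.44207047 0.05005    0.07669965] [0.48016093 0.05636776 0.11497287]
334 [0.46256796 0.04709904 0.15699478] [0.44356719 0.00615946 0.12940174] [0.4768111  0.06446961 0.16493701]
```

View pics/c3.png

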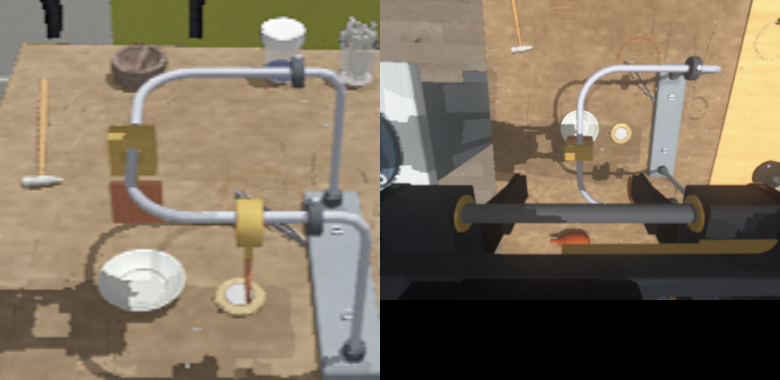

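The crop shows the hanger upright on the front bar. The tile is at about (0.461, 0.053) over the dish, and the round hanger has not moved. I'll wait a moment for it to settle, then hand in.

>>> {"api": "send_rows", "payload": {
  "increments": [0,0,0,0,0,0,1,0,0,0,0,0,0,1,0,0,0,0,0,0,1,0,0,0,0,0,0,1,0,0,0,0,0,0,1,0,0,0,0,0,0,1,0,0,0,0,0,0,1,0,0,0,0,0,0,1,0,0,0,0,0,0,1,0,0,0,0,0,0,1,0,0,0,0,0,0,1,0,0,0,0,0,0,1,0,0,0,0,0,0,1,0,0,0,0,0,0,1,0,0,0,0,0,0,1,0,0,0,0,0,0,1]
}}

```text
time: 11.73
position: [0.4613, 0.0538, 0.256]
tool_rot: [0.692, 0.722, -0.0, -0.0]
ft_force: [0.4, -0.5, -0.4]
grip_width: 0.0868
grip_force: 0.0
```

```bash
python3 -c "
from h import *
print(robot.hand_in())"
```

```text
the job is handed in; nothing more can be done
None
```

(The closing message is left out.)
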